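# Clamp a tin in the one-hand tin holder

### The arm

A 6-joint arm with a two-finger parallel gripper is mounted at the origin on a cart in front of the work surface, level with it; the furniture and walls round the work are solid. World frame = base frame: x ahead of the robot, y to its left, z up, the work surface at z = 0. Lengths are in m, angles in rad, forces in N, time in s.
With the tool pointing down it reaches from about 0.375 to 0.975 m from the base axis. Payload 3.8 kg.
Tool frame: the origin (TCP) lies on the centre line of the jaws, within the pads' length; the fingertips stand 17 mm ahead of it and the grasp point (between the pads) lies 2 mm behind it (bot.tip_extent is the distance from the TCP to the fingertips, in m); z points along the fingers, y is the line along which they close (so a half turn about z gives the same grasp; the last joint's range is limited). The gripper opens to 85 mm and grips with 20 to 120 N. Pads are 22 mm wide; open, the fingers measure 114 mm over their backs; the gripper's body (76 mm by 85 mm) begins 54 mm behind the grasp point. The pads swing forward as they close: fully open they stand 13 mm farther back than shut.
Start: joints at [1.116, 0.264, 1.604, -0, 1.274, -0.037], TCP at [0.274, 0.617, 0.217] pointing down, gripper open.
Joint ranges: [-2.63, 2.63], [-0.94, 2.18], [0.31, 2.57], [-1.31, 4.45], [0, 2.66], [-2.55, 2.55]. Speed limits (rad/s): [2.57, 2.57, 3.14, 3.14, 3.14, 3.14].

### API

Orientations are given as a rotation vector (axis times angle).
In Python, from workcell import readout, read_camera, finish_job, bot gives the robot as it stands.
- The arm moves only by the tool jog_arm, never from a script. Its argument "deltas" is one flat list of numbers, 7 for each row, row after row: the shift along the tool's x, y, z in m, then the turn, a rotation vector about the tool's x, y, z in degrees, then the gripper command: -1 is shut, 1 is fully open, values between are in proportion. A call has 1 to 8 rows; each row is the pose to reach, as a shift and turn from the pose commanded when the call began, along the tool's axes at that moment; what a row does not reach only later rows make up. A row lasts 1/10 s, in which the tool goes at most 50 mm and 8.59 degrees, less where a joint would pass 70% of its speed; a pose out of reach is approached as far as the arm can. A call with a gripper value outside its range is refused whole. The fingers move at their own pace and stop on an object; "squeeze" is the grip in N (left out, the last holds). Time passes only in rows, so rows that repeat a pose let the fingers close. It gives the time, the measured TCP pose, the force, the opening and the grip force at its end, in the units of the state.
- readout.read_state(): the state, without advancing time (a new reading comes with each control period).
- read_camera(name): name is "scene" or "top"; returns a dict with "color" (480x640x3 uint8, blue, green, red), "fx", "fy", "cx", "cy" (pixels), "origin" and "attitude" of the camera in the world. Camera axes: x right, y down, z forward; pixel columns grow to the right and rows downward; lengths in m; the calibration is good to about 2 mm. A picture is of the moment at which its call begins. There is no depth.
- finish_job(): hands the job in; it is judged then, once.
The state is a dict: "time": time; "q": joint angles; "joint_vel": joint speeds; "joint_torque": joint torques, N m; "tool_pos": TCP position; "tcp_rot": TCP orientation; "wrist_force": force on the tool from outside, world axes, zero at the start; "torque": the same for the moment, N m; "width": opening from 0.0 (shut) to 1.0 (fully open); "grip_force": force on a finger pad.
Only numpy, scipy, OpenCV 4.12 (cv2) and the standard library are available. Lean on these libraries where they do the work, as an engineer would, in place of code of your own. Each camera call takes 0.05 s, during which the arm holds its last target. There are 200 camera calls.

### The job

Stand the food tin upright on the tin holder's board, in front of its V-block, and let go of it. Then squeeze the holder's orange trigger again and again until the pad has pushed the tin into the V-block and grips it firmly, without squeezing so hard that the tin dents; move the pad only by the trigger, let go at the end and leave the onion, the garlic and the small red-capped jar where they are.

Things in the scene. Friction and masses are not known exactly. Their poses are not given: they have to be found in the camera images.
- holder: Tin holder fixed to the worktop: wooden board 300 x 90 x 12 mm, from x = -170 to +130 mm in its own frame. Origin on the worktop, x along the board toward the V-block (52 mm tall, opens to -x), z up. Black ratchet body at x = -168 to -47 mm, 42 mm wide, 63 mm tall, with two upright levers on it. From it a steel bar at 40 mm height carries the pad.
- seat (a point): On top of the board (12 mm over the worktop), where the centre of the tin's underside is when the tin is home in the V-block: x = +70 mm in the holder's frame; axes as the holder's. A tin set down up to 10 mm off, best a few mm toward -x, is pushed home by the pad.
- squeeze (a point): Midway between the outer faces of the two upright levers at rest, 105 mm up, x = -83 mm in the holder's frame, axes as its. At -x orange trigger (24 mm wide), at +x black fixed grip (26 mm); tops 135 mm up. Over both 56 mm at rest, 42 mm squeezed. Fingers from above, one outside each, closing along x. Only the trigger yields, so centre 5 mm to +x, else the arm takes part of the force.
- trigger (a joint): Travel of the orange trigger toward the fixed grip: 0 at rest, 0.014 m at its end stop; a 3 to 4 N spring returns it when let go. After up to 6 mm idle it drives bar and pad 1:1 to +x (5 to 7 N while the pad is free). The ratchet holds at every 6 mm, so a full squeeze gains about 12 mm; the bar cannot be drawn back. Before the next squeeze let the trigger come fully back.
- pad: Rubber-faced pad, 32 mm wide, 28 mm tall, axes as the holder's. It sits on the bar by a spring (0.8 N per mm, 35 mm give): once it touches the tin, the grip grows while the pad stays put, so it is felt only at the trigger: trigger force = grip + about 6 N. On letting go up to 5 N of grip is lost (back to the last click).
- pad_face (a point): Centre of the pad's front face, 40 mm over the worktop; starts 19 to 53 mm short of the side of a tin that is home. Wanted grip: 6 to 22 N with the trigger let go; above 24 N, even briefly, the tin dents. Right: squeeze with a force bounded at about 21 N, let go, and repeat until the trigger stops short of its end stop (below about 0.013 m).
- tin: Food tin, blue, white and red, a cylinder 57 mm in diameter and 72 mm tall, 0.13 to 0.25 kg, standing on the worktop beside the holder. Origin: centre of its underside, z up.
- pepper_jar: Bystander: small jar with a red cap, 45 mm wide, 106 mm tall; origin at the centre of its underside.
- onion_1: Bystander: brown onion, 82 mm wide, 94 mm tall; origin at the centre of its underside.
- garlic_1: Bystander: garlic bulb, 56 mm wide and tall; origin at the centre of its underside.
Things that resemble listed ones, but are neither listed nor needed, are in the scene too. Leave any green or yellow look-alike of the tin alone.

How it is judged:
By the outcome, as a careful person would: the job done as asked, in the order asked, and still so for the second after the job is handed in, with the robot touching nothing.
It also fails if it takes over 64 s, if anything falls off the work surface, if the arm or the gripper's body presses on something with over 40 N, if the wrist force passes 120 N, or if a joint passes its speed limit or range.

## Working session

There is one attempt and no reset: what is moved stays moved. The work goes in short steps, Python scripts to look and compute and a tool call to move; the robot and the scene stay as the last step left them, time stands still between calls to the robot, and variables do not carry over. Pictures are saved under pics/ and viewed, at most 10 in all, crops included, and the job is handed in when it is done.

Besides the shell and the picture viewer there is one more tool, called after "Request:" as name(argument=value, ...) on one line, values as JSON. jog_arm: Moves the arm, as the interface text tells. Its arguments: {"type":"object","properties":{"deltas":{"type":"array"},"squeeze":{"type":"number"}},"required":["deltas"]}

```bash
mkdir -p pics; ls; python3 - <<'E'
from workcell import readout, read_camera, bot
import cv2
for n in("scene","top"):
    c=read_camera(n); cv2.imwrite(f"pics/{n}0.png",c["color"]); print(n,{k:c[k] for k in c if k!="color"})
print(readout.read_state())
E
```

```text
pics
scene {'fx': 514.0151688153621, 'fy': 514.0151688153621, 'cx': 315.4819388115196, 'cy': 243.6964280969931, 'origin': array([-0.01308732, -0.47304381,  0.52239761]), 'attitude': array([-1.84617307,  1.09542654, -0.62546267])}
top {'fx': 452.2291931487749, 'fy': 452.2291931487749, 'cx': 322.2035987678689, 'cy': 233.6449583289572, 'origin': array([ 0.5827315 , -0.11243535,  0.92212459]), 'attitude': array([-2.1674419 ,  2.21337631, -0.08606475])}
{'time': 0.1, 'q': array([ 1.11609189e+00,  2.64684847e-01,  1.60524382e+00,  1.19369173e-05,
        1.27371833e+00, -3.68687527e-02]), 'joint_vel': array([-0.00034382, -0.00131389, -0.00218736,  0.00010704, -0.0028239 ,
        0.00091314]), 'joint_torque': array([ 1.55107596e-04, -5.16709328e+01, -3.68589699e+01, -5.37480673e-05,
        6.42658590e-03, -2.81136232e-05]), 'tool_pos': array([0.27357573, 0.61631157, 0.21587838]), 'tcp_rot': array([-0.65146979, -3.07277915,  0.00312512]), 'wrist_force': array([ 0.36448534,  0.92243974, -0.5631649 ]), 'torque': array([-0.07343406,  0.02188372,  0.00963646]), 'grip_force': 0.0, 'width': 0.9990325247186942}
```

View pics/scene0.png

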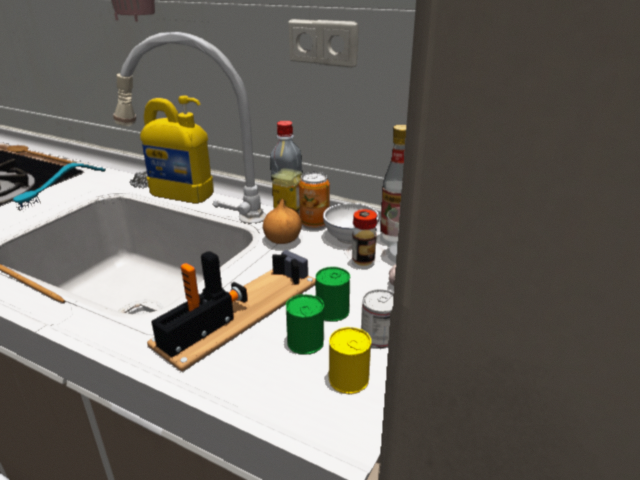

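View pics/top0.png

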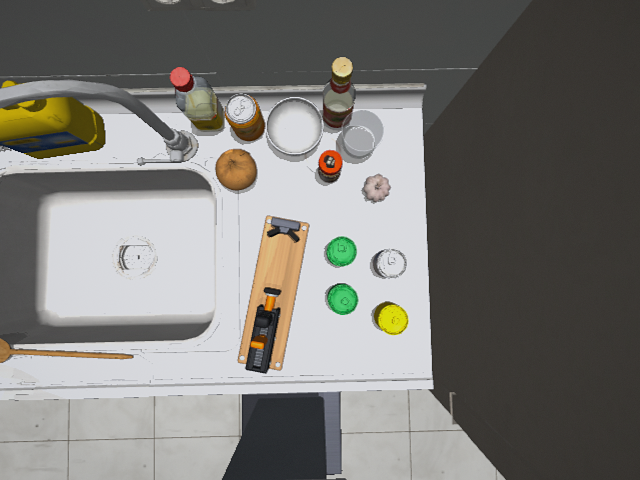

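The scene picture shows the holder (levers near 190,285 and 210,275), two green tins, a yellow one, and the white tin at (378,318), partly hidden by the wall. In the top picture the board runs from (262,365) to (288,222), the tin's lid is at (390,264), the jar at (330,165), the garlic at (376,188) and the onion at (236,169).

```bash
cat > h.py <<'E'
import numpy as np, cv2
from scipy.spatial.transform import Rotation as R
def ray(c,uv,z):
    uv=np.atleast_2d(uv).astype(float)
    d=np.c_[(uv[:,0]-c["cx"])/c["fx"],(uv[:,1]-c["cy"])/c["fy"],np.ones(len(uv))]@R.from_rotvec(c["attitude"]).as_matrix().T
    return c["origin"]+d*((z-c["origin"][2])/d[:,2])[:,None]
def proj(c,P):
    p=(np.atleast_2d(P)-c["origin"])@R.from_rotvec(c["attitude"]).as_matrix()
    return np.c_[p[:,0]/p[:,2]*c["fx"]+c["cx"],p[:,1]/p[:,2]*c["fy"]+c["cy"]]
E
python3 - <<'E'
from h import *
from workcell import read_camera
c=read_camera("top"); im=c["color"]
hsv=cv2.cvtColor(im,cv2.COLOR_BGR2HSV)
m=cv2.inRange(hsv,(8,60,90),(25,255,255)); m[:,:225]=0; m[:205]=0; m[380:]=0; m[:,320:]=0
p=cv2.findNonZero(m); r=cv2.minAreaRect(cv2.convexHull(p)); b=cv2.boxPoints(r)
print("board px",r); w=ray(c,b,0.012)[:,:2]; print(w, [np.linalg.norm(w[i]-w[i-1]) for i in range(4)])
# tin lid: view crop
crop=cv2.resize(im[205:385,230:430],None,fx=4,fy=4,interpolation=cv2.INTER_CUBIC)[:, :]
crop=cv2.resize(crop,(660,594)); cv2.imwrite("pics/crop1.png",crop)
for n,uv,z in(("tin",(390,264),.072),("g1",(341,251),.072),("g2",(342,299),.072),("yel",(392,319),.072),("jar",(330,162),.106),("garlic",(376,188),.03),("wallbase?",(433,380),0),("corner",(425,85),0)): print(n,ray(c,uv,z)[0].round(3))
E
```

```text
board px ((273.2537841796875, 292.5501708984375), (44.54355239868164, 149.9625701904297), 11.188799858093262)
[[ 0.39566322  0.05247153]
 [ 0.68663729 -0.00863323]
 [ 0.66729194 -0.09657924]
 [ 0.37690148 -0.03351064]] [np.float64(0.08800531940168806), np.float64(0.2973208768889216), np.float64(0.09004855548874852), np.float64(0.2971603465135889)]
tin [ 0.582 -0.247  0.072]
g1 [ 0.608 -0.156  0.072]
g2 [ 0.519 -0.155  0.072]
yel [ 0.48  -0.247  0.072]
jar [ 0.77  -0.138  0.106]
garlic [ 0.734 -0.23   0.03 ]
wallbase? [ 0.348 -0.337  0.   ]
corner [ 0.954 -0.344  0.   ]
```

View pics/crop1.png

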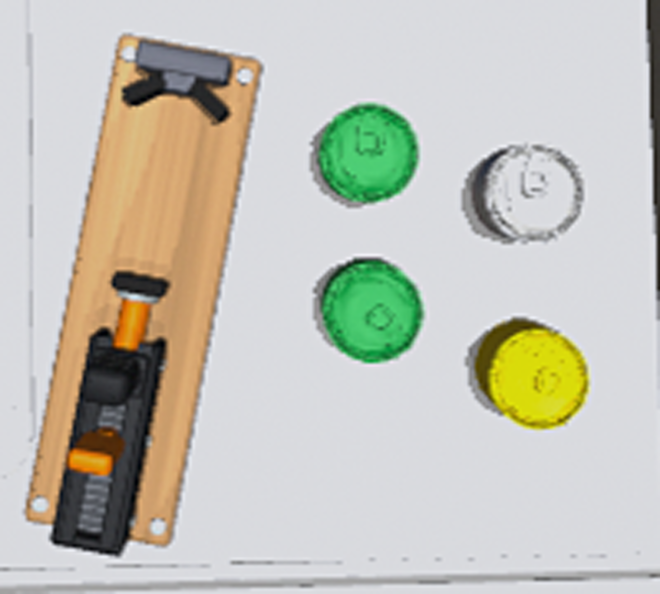

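```bash
cat >> h.py <<'E'
def go(x,y,z,ydeg,s=None):
    """shift/turn row to TCP (x,y,z), closing line at world angle ydeg, tool down"""
    from workcell import readout
    s=s or readout.read_state(); T=R.from_rotvec(s["tcp_rot"])
    a=np.radians(ydeg); Y=np.array([np.cos(a),np.sin(a),0]); Z=np.array([0,0,-1.]); 
    G=R.from_matrix(np.c_[np.cross(Y,Z),Y,Z])
    d=T.inv().apply(np.array([x,y,z])-s["tool_pos"]); t=np.degrees((T.inv()*G).as_rotvec())
    return d.round(4),t.round(2)
O=np.array([.5511,-.0258]); YAW=-.2105
def hold(x,y=0): return O+x*np.array([np.cos(YAW),np.sin(YAW)])+y*np.array([-np.sin(YAW),np.cos(YAW)])
E
python3 -c "
from h import *
from workcell import bot
print(bot.tip_extent,[k for k in dir(bot) if k[0]!='_'])
print(go(.583,-.25,.2,78)); print(hold(.066),hold(-.078))"
```

```text
0.017 ['MotionError', 'tip_extent']
(array([-0.6343, -0.6663,  0.0172]), array([-1.000e-01, -1.000e-02, -1.194e+01]))
[ 0.61564315 -0.03959063] [ 0.47482173 -0.00950199]
```

Request:
jog_arm(deltas=[-0.24, -0.25, 0.006, 0, 0, -6, 0.8, -0.24, -0.25, 0.006, 0, 0, -6, 0.8, -0.24, -0.25, 0.006, 0, 0, -6, 0.8, -0.24, -0.25, 0.006, 0, 0, -6, 0.8, -0.24, -0.25, 0.006, 0, 0, -6, 0.8, -0.24, -0.25, 0.006, 0, 0, -6, 0.8, -0.24, -0.25, 0.006, 0, 0, -6, 0.8, -0.24, -0.25, 0.006, 0, 0, -6, 0.8])

```text
time: 0.95
tool_pos: [0.3929, 0.2862, 0.2106]
tcp_rot: [0.498, 3.101, -0.004]
wrist_force: [-0.7, 0.1, -0.1]
width: 0.901
grip_force: 0.0
```

```bash
python3 -c "
from h import *
print(go(.583,-.25,.2,78))"
```

```text
(array([-0.3486, -0.4496,  0.012 ]), array([-0.14,  0.04, -6.26]))
```

Request:
jog_arm(deltas=[-0.35, -0.45, 0.012, 0, 0, -6, 0.8, -0.35, -0.45, 0.012, 0, 0, -6, 0.8, -0.35, -0.45, 0.012, 0, 0, -6, 0.8, -0.35, -0.45, 0.012, 0, 0, -6, 0.8, -0.35, -0.45, 0.012, 0, 0, -6, 0.8, -0.35, -0.45, 0.012, 0, 0, -6, 0.8, -0.35, -0.45, 0.012, 0, 0, -6, 0.8, -0.35, -0.45, 0.012, 0, 0, -6, 0.8])

```text
time: 1.75
tool_pos: [0.5288, -0.0862, 0.2026]
tcp_rot: [0.326, 3.124, 0.001]
wrist_force: [1.4, 1.2, 0.3]
width: 0.902
grip_force: 0.0
```

```bash
python3 -c "
from h import *
print(go(.583,-.25,.2,78))"
```

```text
(array([-0.0869, -0.1491,  0.0025]), array([0.03, 0.01, 0.07]))
```

Request:
jog_arm(deltas=[-0.029, -0.05, 0.002, 0, 0, 0, 0.8, -0.058, -0.1, 0.002, 0, 0, 0, 0.8, -0.087, -0.149, 0.002, 0, 0, 0, 0.8, -0.087, -0.149, 0.03, 0, 0, 0, 0.8, -0.087, -0.149, 0.06, 0, 0, 0, 0.8, -0.087, -0.149, 0.06, 0, 0, 0, 0.8, -0.087, -0.149, 0.06, 0, 0, 0, 0.8])

```text
time: 2.45
tool_pos: [0.582, -0.2476, 0.1417]
tcp_rot: [-0.326, -3.122, -0.002]
wrist_force: [0.2, 0.1, 0.1]
width: 0.901
grip_force: 0.0
```

```bash
python3 -c "
from h import *
from workcell import read_camera
print(go(.583,-.25,.063,78))
c=read_camera('scene');t=read_camera('top')
a=cv2.resize(c['color'][220:400,300:430],(390,540)); b=cv2.resize(t['color'][180:340,320:440],(400,540))
cv2.imwrite('pics/c2.png',np.hstack([a,b]))
print(proj(c,[.583,-.25,.072]),proj(t,[.583,-.25,.072]))"
```

```text
(array([-0.0017, -0.0022,  0.0787]), array([ 0.05, -0.15,  0.08]))
[[382.11647615 298.910923  ]] [[391.5869319  263.39335622]]
```

View pics/c2.png

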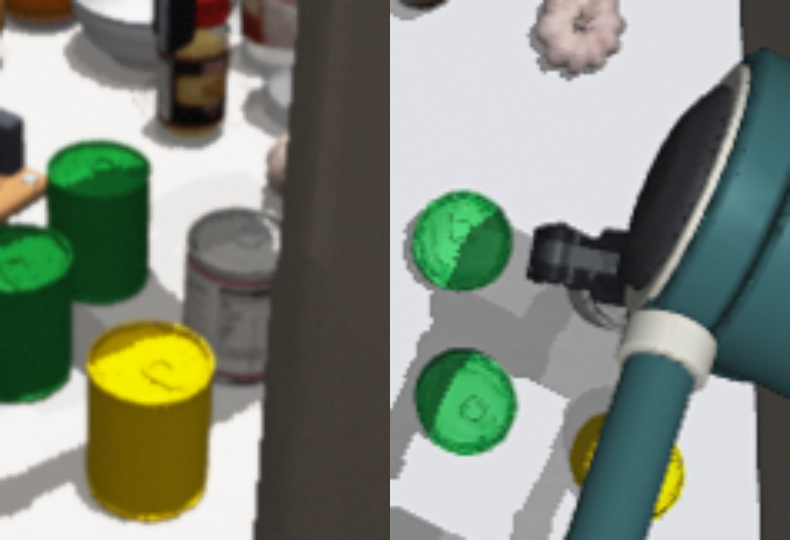

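The scene view shows the tin (lid centre about 382,298), which matches the prediction. The top view is blocked by the wrist. Descending.

Request:
jog_arm(deltas=[-0.001, -0.002, 0.02, 0, 0, 0, 0.8, -0.001, -0.002, 0.04, 0, 0, 0, 0.8, -0.001, -0.002, 0.06, 0, 0, 0, 0.8, -0.001, -0.002, 0.079, 0, 0, 0, 0.8, -0.001, -0.002, 0.079, 0, 0, 0, 0.8], squeeze=25)

```text
time: 3.05
tool_pos: [0.5821, -0.2495, 0.0628]
tcp_rot: [-0.325, -3.122, -0.001]
wrist_force: [-0.3, -0.1, -0.3]
width: 0.9
grip_force: 0.0
```

Request:
jog_arm(deltas=[0, 0, 0, 0, 0, 0, 0, 0, 0, 0, 0, 0, 0, 0, 0, 0, 0, 0, 0, 0, 0, 0, 0, 0, 0, 0, 0, 0, 0, 0, 0, 0, 0, 0, 0, 0, 0, 0, 0, 0, 0, 0], squeeze=25)

```text
time: 3.65
tool_pos: [0.5831, -0.2509, 0.0639]
tcp_rot: [0.327, 3.124, -0.0]
wrist_force: [0.5, -0.1, 1.1]
width: 0.495
grip_force: 0.0
```

```bash
python3 -c "
from h import *
from workcell import read_camera
c=read_camera('scene');t=read_camera('top')
a=cv2.resize(c['color'][220:400,300:430],(390,540)); b=cv2.resize(t['color'][180:340,320:440],(400,540))
cv2.imwrite('pics/c3.png',np.hstack([a,b]))"
```

```text
(no output)
```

View pics/c3.png

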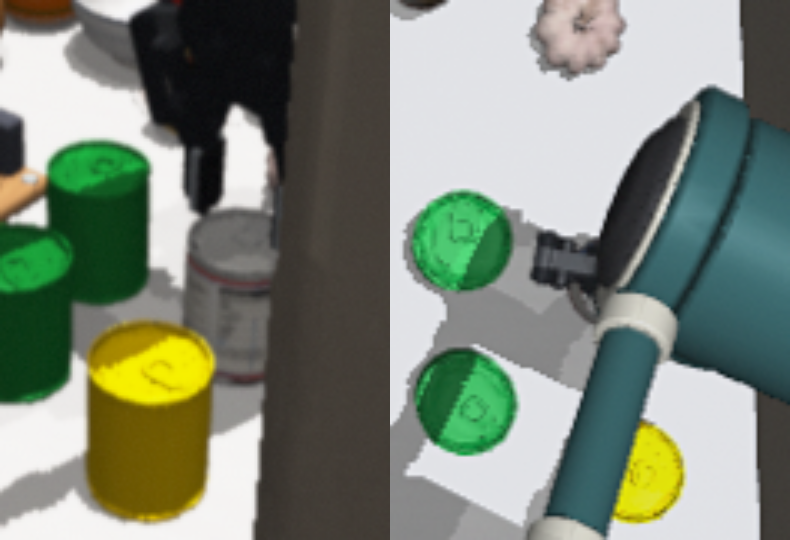

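```bash
python3 -c "
from h import *
from workcell import read_camera,readout
c=read_camera('scene');s=readout.read_state();T=R.from_rotvec(s['tcp_rot']);print(s['tool_pos'],s['width'],s['q'],s['wrist_force'],s['grip_force'])
for p in [(0,.021,.017),(0,-.021,.017),(0,.021,0),(0,.021,-.05)]: print(p,proj(c,s['tool_pos']+T.apply(p)))
t=read_camera('top');print(proj(c,[.583,-.25,.0]), proj(c,[.583,-.25,.072]),proj(t,s['tool_pos']+T.apply([0,-.04,-.03])))
"
```

```text
[ 0.58295722 -0.25086274  0.06361871] 0.5021895355090085 [-4.45617959e-01  3.21428985e-01  1.83063041e+00 -3.20557358e-06
  9.89650901e-01 -1.80795915e+00] [-0.14871353 -0.37594008  0.12263249] 0.0
(0, 0.021, 0.017) [[370.48348735 307.43117086]]
(0, -0.021, 0.017) [[393.41105092 318.25112571]]
(0, 0.021, 0) [[370.93595488 298.40555631]]
(0, 0.021, -0.05) [[372.32428554 270.71177368]]
[[379.73969972 336.58132295]] [[382.11647615 298.910923  ]] [[415.45475153 267.43720415]]
```

```bash
python3 -c "
from h import *
from workcell import read_camera,readout
c=read_camera('scene');t=read_camera('top')
a=cv2.resize(c['color'][240:345,340:400],(340,595),interpolation=cv2.INTER_CUBIC)
b=cv2.resize(t['color'][230:290,360:420],(440,595),interpolation=cv2.INTER_CUBIC)
cv2.imwrite('pics/c4.png',np.hstack([a,b]))"
```

```text
(no output)
```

View pics/c4.png

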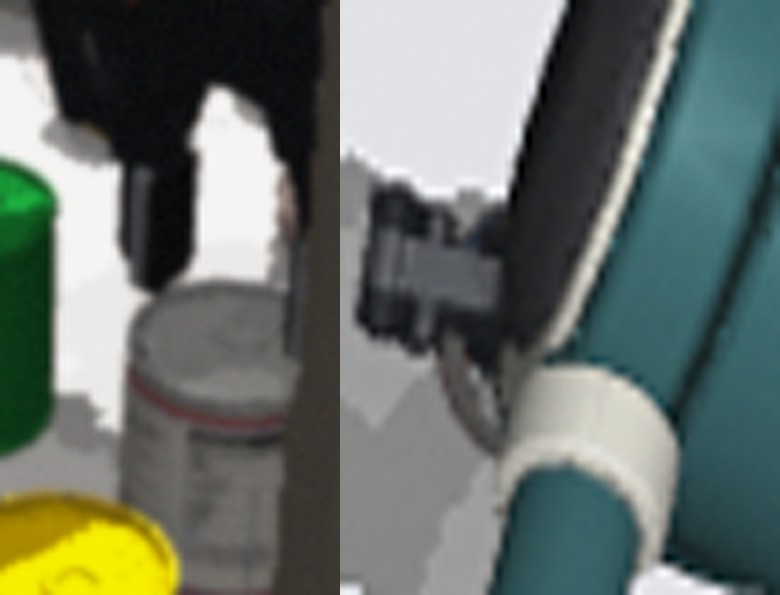

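The close-up shows the left fingertip ending at about (367,291), above the lid: about 30 mm higher than the readout predicts. The fingers closed over the tin without touching it. I'll reopen and go lower.

Request:
jog_arm(deltas=[0, 0, 0, 0, 0, 0, 0.8, 0, 0, 0, 0, 0, 0, 0.8, 0, 0, 0, 0, 0, 0, 0.8, 0, 0, 0, 0, 0, 0, 0.8, 0, 0, 0.01, 0, 0, 0, 0.8, 0, 0, 0.02, 0, 0, 0, 0.8, 0, 0, 0.025, 0, 0, 0, 0.8, 0, 0, 0.025, 0, 0, 0, 0.8], squeeze=25)

```text
time: 4.75
tool_pos: [0.5816, -0.2502, 0.0366]
tcp_rot: [-0.326, -3.121, -0.002]
wrist_force: [0.0, 0.0, 0.7]
width: 0.899
grip_force: 0.0
```

Request:
jog_arm(deltas=[0, 0, 0, 0, 0, 0, 0.1, 0, 0, 0, 0, 0, 0, 0.1, 0, 0, 0, 0, 0, 0, 0.1, 0, 0, 0, 0, 0, 0, 0.1, 0, 0, 0, 0, 0, 0, 0.1, 0, 0, 0, 0, 0, 0, 0.1], squeeze=25)

```text
time: 5.35
tool_pos: [0.5832, -0.2509, 0.0389]
tcp_rot: [0.327, 3.124, -0.0]
wrist_force: [0.5, -0.2, 0.0]
width: 0.661
grip_force: 26.8
```

Request:
jog_arm(deltas=[0, 0, -0.01, 0, 0, 0, 0.1, 0, 0, -0.03, 0, 0, 0, 0.1, 0, 0, -0.06, 0, 0, 0, 0.1, 0, 0, -0.09, 0, 0, 0, 0.1, 0, 0, -0.1, 0, 0, 0, 0.1, 0, 0, -0.1, 0, 0, 0, 0.1, 0, 0, -0.1, 0, 0, 0, 0.1])

```text
time: 6.05
tool_pos: [0.5823, -0.2505, 0.1377]
tcp_rot: [-0.327, -3.123, -0.001]
wrist_force: [0.0, -0.3, -1.8]
width: 0.658
grip_force: 27.1
```

```bash
python3 -c "
from h import *
from workcell import read_camera,readout
s=readout.read_state(); print(s['tool_pos'],s['width'],s['wrist_force'],s['grip_force']); x=hold(.066)
print(x,go(*x,.139,78))
c=read_camera('scene');cv2.imwrite('pics/c5.png',c['color'][180:400,140:460].repeat(2,0).repeat(2,1))"
```

```text
[ 0.5823448  -0.25049983  0.13769868] 0.6578603271267616 [ 0.03864442 -0.3104179  -1.80453734] 27.06651359796524
[ 0.61564315 -0.03959063] (array([ 0.0111,  0.2132, -0.0012]), array([ 0.02, -0.08,  0.06]))
```

View pics/c5.png

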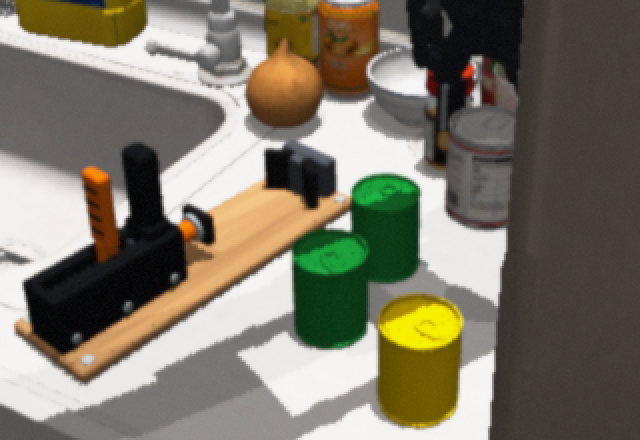

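The tin hangs level in the gripper (lid at about 380,245), and the holder is free.

Request:
jog_arm(deltas=[0.002, 0.03, 0, 0, 0, 0, 0.1, 0.004, 0.07, 0, 0, 0, 0, 0.1, 0.006, 0.11, 0, 0, 0, 0, 0.1, 0.008, 0.15, 0, 0, 0, 0, 0.1, 0.01, 0.185, 0, 0, 0, 0, 0.1, 0.011, 0.206, 0, 0, 0, 0, 0.1, 0.011, 0.213, 0, 0, 0, 0, 0.1, 0.011, 0.213, 0, 0, 0, 0, 0.1])

```text
time: 6.9
tool_pos: [0.6154, -0.0394, 0.1369]
tcp_rot: [-0.324, -3.122, 0.001]
wrist_force: [0.3, -0.9, -1.2]
width: 0.657
grip_force: 27.2
```

Request:
jog_arm(deltas=[0, 0, 0.02, 0, 0, 0, 0.1, 0, 0, 0.04, 0, 0, 0, 0.1, 0, 0, 0.055, 0, 0, 0, 0.1, 0, 0, 0.065, 0, 0, 0, 0.1, 0, 0, 0.065, 0, 0, 0, 0.1, 0, 0, 0.065, 0, 0, 0, 0.1])

```text
time: 7.5
tool_pos: [0.6165, -0.0407, 0.0738]
tcp_rot: [-0.328, -3.124, 0.0]
wrist_force: [0.7, -0.1, -0.7]
width: 0.66
grip_force: 27.2
```

```bash
python3 -c "
from h import *
from workcell import read_camera,readout
s=readout.read_state(); print(s['tool_pos'],s['width'],s['wrist_force'],s['grip_force']); x=hold(.066)
print(x,go(*x,.051,78))
c=read_camera('scene');a=cv2.resize(c['color'][200:360,140:340],(750,600));cv2.imwrite('pics/c6.png',a)
print(proj(c,[[*x,.102],[*hold(.07),.012],[*hold(.066),.03]]))"
```

```text
[ 0.61646395 -0.04066154  0.07376296] 0.6599535483462624 [ 0.72521315 -0.14600456 -0.69541196] 27.179044783115387
[ 0.61564315 -0.03959063] (array([0.001 , 0.0009, 0.0228]), array([-0.01,  0.  ,  0.03]))
[[274.78869395 240.20152572]
 [278.94673526 283.54848217]
 [276.86772034 275.99485837]]
```

View pics/c6.png

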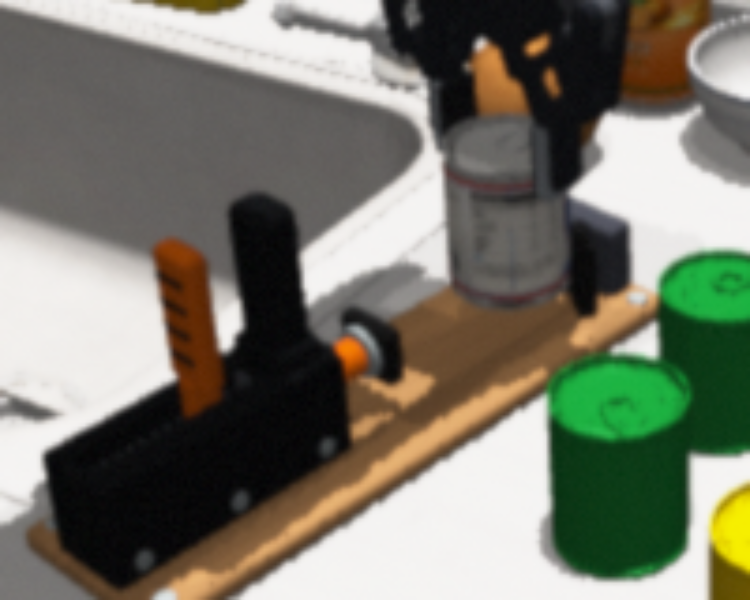

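The tin hangs over the board in front of the V-block, with its base centre at about (275,277). Lowering.

Request:
jog_arm(deltas=[0.001, 0.001, 0.01, 0, 0, 0, 0.1, 0.001, 0.001, 0.018, 0, 0, 0, 0.1, 0.001, 0.001, 0.021, 0, 0, 0, 0.1, 0.001, 0.001, 0.022, 0, 0, 0, 0.1, 0.001, 0.001, 0.022, 0, 0, 0, 0.1, 0.001, 0.001, 0.022, 0, 0, 0, 0.1])

```text
time: 8.15
tool_pos: [0.6158, -0.039, 0.0518]
tcp_rot: [0.326, 3.124, -0.0]
wrist_force: [-0.0, -1.0, -1.0]
width: 0.659
grip_force: 27.2
```

Request:
jog_arm(deltas=[0, 0, 0.001, 0, 0, 0, 0.1, 0, 0, 0.002, 0, 0, 0, 0.1, 0, 0, 0.002, 0, 0, 0, 0.1])

```text
time: 8.45
tool_pos: [0.6163, -0.039, 0.0508]
tcp_rot: [0.327, 3.123, -0.0]
wrist_force: [-2.0, 0.0, 4.6]
width: 0.657
grip_force: 27.5
```

Request:
jog_arm(deltas=[0, 0, 0.001, 0, 0, 0, 0.6, 0, 0, 0.001, 0, 0, 0, 0.8, 0, 0, 0.001, 0, 0, 0, 0.8, 0, 0, -0.02, 0, 0, 0, 0.8, 0, 0, -0.05, 0, 0, 0, 0.8, 0, 0, -0.09, 0, 0, 0, 0.8, 0, 0, -0.11, 0, 0, 0, 0.8, 0, 0, -0.11, 0, 0, 0, 0.8])

```text
time: 9.25
tool_pos: [0.6186, -0.0393, 0.1643]
tcp_rot: [0.326, 3.116, 0.0]
wrist_force: [1.3, 0.3, -0.5]
width: 0.904
grip_force: 0.0
```

```bash
python3 -c "
from h import *
from workcell import read_camera,readout
x=hold(-.078);print(x,go(*x,.16,-12))
c=read_camera('top')
im=c['color'];hsv=cv2.cvtColor(im,cv2.COLOR_BGR2HSV)
m=cv2.inRange(hsv,(5,180,150),(16,255,255));m[:,:235]=0;m[:,300:]=0;m[:300]=0;m[375:]=0
n,l,st,ce=cv2.connectedComponentsWithStats(m)
for i in range(1,n):
  if st[i,4]>8: print(st[i],ce[i],ray(c,ce[i],.135))
print(proj(c,[[*hold(-.111),.135],[*hold(-.055),.135],[*hold(-.099),.135]]))
"
```

```text
[ 0.47482173 -0.00950199] (array([ 0.1469, -0.0006,  0.0031]), array([ 0.4 ,  0.33, 90.06]))
[265 300   3  10  21] [265.95238095 304.47619048] [[ 0.51693414 -0.02068923  0.135     ]]
[251 342  11   5  35] [256.11428571 344.28571429] [[ 0.44966432 -0.00299723  0.135     ]]
[[255.93226609 348.50482732]
 [262.38522146 316.0520312 ]
 [257.32051496 341.52313366]]
```

Request:
jog_arm(deltas=[0.03, 0, 0, 0, 0, 8, 0.8, 0.06, 0, 0, 0, 0, 16, 0.9, 0.09, 0, 0, 0, 0, 24, 1, 0.12, 0, 0, 0, 0, 32, 1, 0.14, 0, 0, 0, 0, 40, 1, 0.147, 0, 0, 0, 0, 48, 1, 0.147, 0, 0, 0, 0, 56, 1, 0.147, 0, 0, 0, 0, 64, 1])

```text
time: 10.1
tool_pos: [0.4697, -0.0084, 0.1573]
tcp_rot: [-1.938, -2.469, 0.003]
wrist_force: [0.4, 0.4, -0.3]
width: 0.996
grip_force: 0.0
```

Request:
jog_arm(deltas=[0, 0, 0, 0, 0, 8, 1, 0, 0, 0, 0, 0, 16, 1, 0, 0, 0, 0, 0, 24, 1, 0, 0, 0, 0, 0, 26, 1, 0, 0, 0, 0, 0, 26, 1, 0, 0, 0, 0, 0, 26, 1])

```text
time: 10.7
tool_pos: [0.4706, -0.0085, 0.1581]
tcp_rot: [-2.438, -1.978, 0.003]
wrist_force: [-0.0, 0.4, 0.1]
width: 1.002
grip_force: 0.0
```

```bash
python3 -c "
from h import *
from workcell import read_camera,readout
x=hold(-.078);print(readout.read_state()['tool_pos'],x,go(*x,.08,-12))
c=read_camera('scene');a=cv2.resize(c['color'][180:360,140:340],(660,594));cv2.imwrite('pics/c7.png',a)"
```

```text
[ 0.47061171 -0.00849561  0.1580795 ] [ 0.47482173 -0.00950199] (array([-0.0001,  0.0045,  0.0781]), array([-0.16,  0.02,  0.12]))
```

View pics/c7.png

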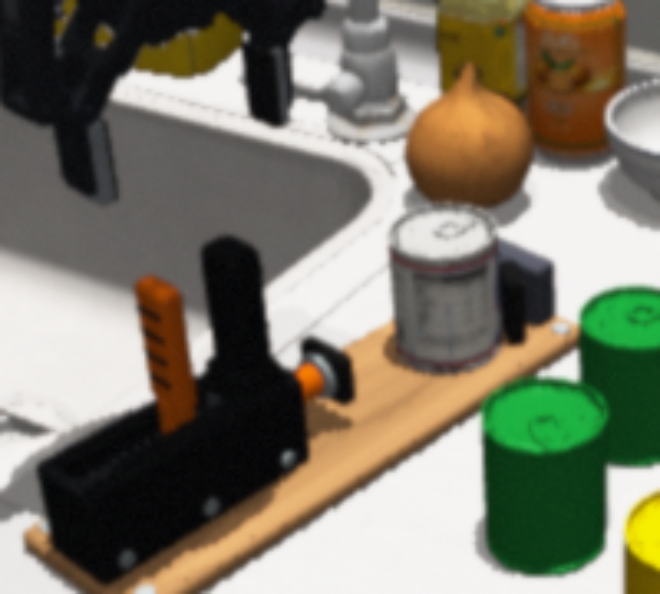

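```bash
python3 -c "
from h import *
from workcell import read_camera
c=read_camera('scene')
for z in (.14,.16,.18,.2): print(z,proj(c,[[.4706,-.0085,z],[*hold(-.083+.0425),z]]).round(1).tolist())
print(proj(c,[[*hold(-.099),.135],[*hold(-.068),.135]]))"
```

```text
0.14 [[201.7, 255.2], [223.8, 244.4]]
0.16 [[200.0, 243.3], [222.5, 232.8]]
0.18 [[198.3, 231.1], [221.1, 220.9]]
0.2 [[196.6, 218.5], [219.7, 208.7]]
[[192.93332091 262.65657808]
 [209.85842731 254.31358368]]
```

The tin stands in front of the V-block. The fingertips, at about (169,240) and (222,216), straddle the levers, whose tops are at about (188,266) and (210,254). They are again about 30 mm higher than the readout implies, so I go down to a reading of 0.07.

Request:
jog_arm(deltas=[0, 0.0045, 0.02, 0, 0, 0, 1, 0, 0.0045, 0.04, 0, 0, 0, 1, 0, 0.0045, 0.06, 0, 0, 0, 1, 0, 0.0045, 0.075, 0, 0, 0, 1, 0, 0.0045, 0.085, 0, 0, 0, 1, 0, 0.0045, 0.088, 0, 0, 0, 1, 0, 0.0045, 0.088, 0, 0, 0, 1], squeeze=20)

```text
time: 11.5
tool_pos: [0.476, -0.0095, 0.0714]
tcp_rot: [-2.44, -1.978, 0.001]
wrist_force: [-0.2, -0.2, -0.1]
width: 1.003
grip_force: 0.0
```

```bash
python3 -c "
from h import *
from workcell import read_camera,readout
x=hold(-.078);print(readout.read_state()['tool_pos'],x,go(*x,.07,-12))
c=read_camera('scene');a=cv2.resize(c['color'][180:360,140:340],(660,594));cv2.imwrite('pics/c8.png',a)"
```

```text
[ 0.47600092 -0.00948716  0.07144774] [ 0.47482173 -0.00950199] (array([-0.0003, -0.0011,  0.0014]), array([-0.03,  0.  ,  0.07]))
```

View pics/c8.png

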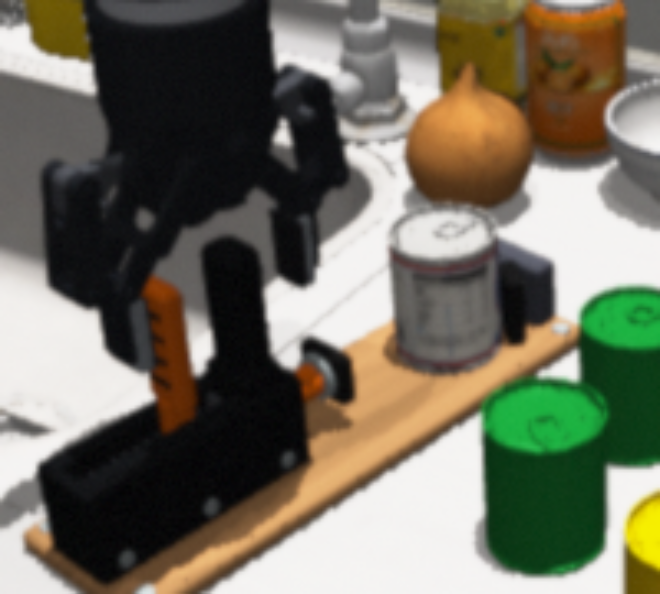

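The fingers stand outside both levers and clear of the body. First squeeze.

Request:
jog_arm(deltas=[0, -0.001, 0, 0, 0, 0, 0.5, 0, -0.001, 0, 0, 0, 0, 0.4, 0, -0.001, 0, 0, 0, 0, 0.3, 0, -0.001, 0, 0, 0, 0, 0.2, 0, -0.001, 0, 0, 0, 0, 0.1, 0, -0.001, 0, 0, 0, 0, 0, 0, -0.001, 0, 0, 0, 0, -0.1, 0, -0.001, 0, 0, 0, 0, -0.2], squeeze=20)

```text
time: 12.35
tool_pos: [0.476, -0.0095, 0.0725]
tcp_rot: [2.439, 1.978, 0.002]
wrist_force: [-0.3, -0.1, 4.9]
width: 0.486
grip_force: 23.2
```

Request:
jog_arm(deltas=[0, 0, 0, 0, 0, 0, -0.2, 0, 0, 0, 0, 0, 0, -0.2, 0, 0, 0, 0, 0, 0, -0.2, 0, 0, 0, 0, 0, 0, -0.2])

```text
time: 12.75
tool_pos: [0.476, -0.0095, 0.0725]
tcp_rot: [2.44, 1.978, 0.002]
wrist_force: [-0.6, -0.5, 5.7]
width: 0.488
grip_force: 23.1
```

Request:
jog_arm(deltas=[0, 0, 0, 0, 0, 0, 0.6, 0, 0, 0, 0, 0, 0, 0.6, 0, 0, 0, 0, 0, 0, 0.6, 0, 0, 0, 0, 0, 0, 0.6, 0, 0, 0, 0, 0, 0, 0.6, 0, 0, 0, 0, 0, 0, 0.6, 0, 0, 0, 0, 0, 0, 0.6, 0, 0, 0, 0, 0, 0, 0.5])

```text
time: 13.55
tool_pos: [0.4745, -0.0092, 0.0716]
tcp_rot: [-2.44, -1.978, 0.002]
wrist_force: [-2.1, 1.2, 1.1]
width: 0.749
grip_force: 1.3
```

Request:
jog_arm(deltas=[0, 0, 0, 0, 0, 0, 0.3, 0, 0, 0, 0, 0, 0, 0.2, 0, 0, 0, 0, 0, 0, 0.1, 0, 0, 0, 0, 0, 0, 0, 0, 0, 0, 0, 0, 0, -0.1, 0, 0, 0, 0, 0, 0, -0.2, 0, 0, 0, 0, 0, 0, -0.2, 0, 0, 0, 0, 0, 0, -0.2])

```text
time: 14.35
tool_pos: [0.4759, -0.0095, 0.0723]
tcp_rot: [2.439, 1.978, 0.001]
wrist_force: [0.1, -1.5, 5.0]
width: 0.49
grip_force: 23.2
```

```bash
cat > pad.py <<'E'
from h import *
from workcell import read_camera
# bar is orange in front of the body (scene view): report orange blobs; white/grey tin left edge
c=read_camera('scene');im=c['color'];hsv=cv2.cvtColor(im,cv2.COLOR_BGR2HSV)
m=cv2.inRange(hsv,(3,200,120),(13,255,255));m[:270];m[:, :222]=0;m[:,300:]=0;m[:265]=0;m[330:]=0
n,l,st,ce=cv2.connectedComponentsWithStats(m)
print([st[i].tolist() for i in range(1,n) if st[i,4]>6])
print(proj(c,[*hold(.07-.0285-.03),.04]),proj(c,[*hold(.0415),.04]))
# dark pad: run of dark pixels along the bar line
L=proj(c,[[*hold(x/1000),.048] for x in range(-50,70,3)]).round().astype(int)
print([(x,int(im[v,u].max())) for x,(u,v) in zip(range(-50,70,3),L)])
E
python3 pad.py
```

```text
[[231, 285, 17, 12, 88]]
[[253.67187071 284.53811763]] [[266.51503599 277.05846255]]
[(-50, 12), (-47, 12), (-44, 13), (-41, 34), (-38, 97), (-35, 130), (-32, 131), (-29, 135), (-26, 142), (-23, 172), (-20, 216), (-17, 243), (-14, 244), (-11, 243), (-8, 229), (-5, 138), (-2, 155), (1, 66), (4, 25), (7, 25), (10, 78), (13, 194), (16, 233), (19, 233), (22, 224), (25, 150), (28, 84), (31, 91), (34, 95), (37, 99), (40, 93), (43, 87), (46, 84), (49, 86), (52, 96), (55, 107), (58, 110), (61, 106), (64, 112), (67, 102)]
```

Request:
jog_arm(deltas=[0, 0, 0, 0, 0, 0, 0.9, 0, 0, 0, 0, 0, 0, 0.9, 0, 0, 0, 0, 0, 0, 0.9, 0, 0, 0, 0, 0, 0, 0.9, 0, 0, 0, 0, 0, 0, 0.9, 0, 0, 0, 0, 0, 0, 0.9, 0, 0, 0, 0, 0, 0, 0.9, 0, 0, 0, 0, 0, 0, 0.6])

```text
time: 15.2
tool_pos: [0.4752, -0.0093, 0.0717]
tcp_rot: [-2.44, -1.978, -0.0]
wrist_force: [-0.3, -0.0, -0.1]
width: 0.812
grip_force: 0.0
```

Request:
jog_arm(deltas=[0, 0, 0, 0, 0, 0, 0.3, 0, 0, 0, 0, 0, 0, 0.2, 0, 0, 0, 0, 0, 0, 0.1, 0, 0, 0, 0, 0, 0, 0, 0, 0, 0, 0, 0, 0, -0.1, 0, 0, 0, 0, 0, 0, -0.2, 0, 0, 0, 0, 0, 0, -0.2, 0, 0, 0, 0, 0, 0, -0.2])

```text
time: 16.0
tool_pos: [0.4759, -0.0095, 0.0722]
tcp_rot: [2.439, 1.978, 0.001]
wrist_force: [0.2, -1.9, 4.3]
width: 0.489
grip_force: 23.2
```

```bash
python3 pad.py
```

```text
[[236, 282, 17, 12, 64]]
[[253.67187071 284.53811763]] [[266.51503599 277.05846255]]
[(-50, 11), (-47, 13), (-44, 13), (-41, 17), (-38, 32), (-35, 38), (-32, 38), (-29, 69), (-26, 113), (-23, 160), (-20, 212), (-17, 241), (-14, 243), (-11, 244), (-8, 240), (-5, 243), (-2, 244), (1, 243), (4, 221), (7, 162), (10, 169), (13, 98), (16, 24), (19, 26), (22, 46), (25, 85), (28, 83), (31, 89), (34, 96), (37, 99), (40, 94), (43, 89), (46, 84), (49, 87), (52, 97), (55, 108), (58, 110), (61, 106), (64, 109), (67, 103)]
```

Request:
jog_arm(deltas=[0, 0, 0, 0, 0, 0, 0.9, 0, 0, 0, 0, 0, 0, 0.9, 0, 0, 0, 0, 0, 0, 0.9, 0, 0, 0, 0, 0, 0, 0.9, 0, 0, 0, 0, 0, 0, 0.9, 0, 0, 0, 0, 0, 0, 0.9, 0, 0, 0, 0, 0, 0, 0.9, 0, 0, 0, 0, 0, 0, 0.6])

```text
time: 16.85
tool_pos: [0.4752, -0.0093, 0.0717]
tcp_rot: [2.44, 1.978, 0.0]
wrist_force: [-0.8, 0.5, -0.5]
width: 0.812
grip_force: 0.0
```

Request:
jog_arm(deltas=[0, 0, 0, 0, 0, 0, 0.3, 0, 0, 0, 0, 0, 0, 0.2, 0, 0, 0, 0, 0, 0, 0.1, 0, 0, 0, 0, 0, 0, 0, 0, 0, 0, 0, 0, 0, -0.1, 0, 0, 0, 0, 0, 0, -0.2, 0, 0, 0, 0, 0, 0, -0.2, 0, 0, 0, 0, 0, 0, -0.2])

```text
time: 17.65
tool_pos: [0.476, -0.0095, 0.0722]
tcp_rot: [2.439, 1.978, 0.001]
wrist_force: [0.6, -1.5, 5.5]
width: 0.492
grip_force: 23.2
```

```bash
python3 pad.py
```

```text
[[241, 278, 17, 13, 58]]
[[253.67187071 284.53811763]] [[266.51503599 277.05846255]]
[(-50, 11), (-47, 14), (-44, 11), (-41, 15), (-38, 30), (-35, 40), (-32, 38), (-29, 39), (-26, 36), (-23, 65), (-20, 50), (-17, 102), (-14, 202), (-11, 241), (-8, 238), (-5, 241), (-2, 243), (1, 243), (4, 245), (7, 243), (10, 243), (13, 243), (16, 229), (19, 132), (22, 164), (25, 111), (28, 21), (31, 24), (34, 31), (37, 64), (40, 91), (43, 89), (46, 80), (49, 86), (52, 97), (55, 107), (58, 108), (61, 108), (64, 109), (67, 105)]
```

Request:
jog_arm(deltas=[0, 0, 0, 0, 0, 0, 0.9, 0, 0, 0, 0, 0, 0, 0.9, 0, 0, 0, 0, 0, 0, 0.9, 0, 0, 0, 0, 0, 0, 0.9, 0, 0, 0, 0, 0, 0, 0.9, 0, 0, 0, 0, 0, 0, 0.9, 0, 0, 0, 0, 0, 0, 0.9, 0, 0, 0, 0, 0, 0, 0.6])

```text
time: 18.5
tool_pos: [0.4752, -0.0093, 0.0717]
tcp_rot: [2.44, 1.978, 0.0]
wrist_force: [-0.3, 0.6, -0.2]
width: 0.812
grip_force: 0.0
```

Request:
jog_arm(deltas=[0, 0, 0, 0, 0, 0, 0.3, 0, 0, 0, 0, 0, 0, 0.2, 0, 0, 0, 0, 0, 0, 0.1, 0, 0, 0, 0, 0, 0, 0, 0, 0, 0, 0, 0, 0, -0.1, 0, 0, 0, 0, 0, 0, -0.2, 0, 0, 0, 0, 0, 0, -0.2, 0, 0, 0, 0, 0, 0, -0.2])

```text
time: 19.3
tool_pos: [0.4759, -0.0095, 0.0723]
tcp_rot: [2.439, 1.978, 0.001]
wrist_force: [1.0, -2.3, 5.0]
width: 0.489
grip_force: 24.5
```

```bash
python3 pad.py
```

```text
[[245, 278, 16, 10, 48]]
[[253.67187071 284.53811763]] [[266.51503599 277.05846255]]
[(-50, 10), (-47, 11), (-44, 11), (-41, 16), (-38, 34), (-35, 39), (-32, 37), (-29, 37), (-26, 39), (-23, 65), (-20, 51), (-17, 65), (-14, 63), (-11, 56), (-8, 84), (-5, 198), (-2, 240), (1, 242), (4, 244), (7, 243), (10, 243), (13, 244), (16, 245), (19, 242), (22, 234), (25, 149), (28, 150), (31, 105), (34, 25), (37, 27), (40, 51), (43, 61), (46, 87), (49, 88), (52, 91), (55, 98), (58, 109), (61, 109), (64, 109), (67, 106)]
```

Request:
jog_arm(deltas=[0, 0, 0, 0, 0, 0, 0.9, 0, 0, 0, 0, 0, 0, 0.9, 0, 0, 0, 0, 0, 0, 0.9, 0, 0, 0, 0, 0, 0, 0.9, 0, 0, 0, 0, 0, 0, 0.9, 0, 0, 0, 0, 0, 0, 0.9, 0, 0, 0, 0, 0, 0, 0.9, 0, 0, 0, 0, 0, 0, 0.6])

```text
time: 20.15
tool_pos: [0.4752, -0.0093, 0.0717]
tcp_rot: [2.44, 1.978, 0.0]
wrist_force: [0.0, 0.2, -0.0]
width: 0.808
grip_force: 0.0
```

Request:
jog_arm(deltas=[0, 0, 0, 0, 0, 0, 0.3, 0, 0, 0, 0, 0, 0, 0.2, 0, 0, 0, 0, 0, 0, 0.1, 0, 0, 0, 0, 0, 0, 0, 0, 0, 0, 0, 0, 0, -0.1, 0, 0, 0, 0, 0, 0, -0.2, 0, 0, 0, 0, 0, 0, -0.2, 0, 0, 0, 0, 0, 0, -0.2])

```text
time: 20.95
tool_pos: [0.4757, -0.0096, 0.0724]
tcp_rot: [2.44, 1.978, 0.001]
wrist_force: [-0.7, -1.4, 6.0]
width: 0.494
grip_force: 19.5
```

```bash
python3 pad.py
```

```text
[[244, 278, 17, 8, 40]]
[[253.67187071 284.53811763]] [[266.51503599 277.05846255]]
[(-50, 10), (-47, 13), (-44, 13), (-41, 17), (-38, 37), (-35, 38), (-32, 41), (-29, 36), (-26, 41), (-23, 52), (-20, 49), (-17, 58), (-14, 70), (-11, 62), (-8, 109), (-5, 212), (-2, 212), (1, 227), (4, 217), (7, 223), (10, 242), (13, 244), (16, 244), (19, 241), (22, 234), (25, 149), (28, 155), (31, 109), (34, 28), (37, 24), (40, 45), (43, 59), (46, 87), (49, 89), (52, 92), (55, 97), (58, 108), (61, 108), (64, 108), (67, 106)]
```

Request:
jog_arm(deltas=[0, 0, 0, 0, 0, 0, 0.9, 0, 0, 0, 0, 0, 0, 0.9, 0, 0, 0, 0, 0, 0, 0.9, 0, 0, 0, 0, 0, 0, 0.9, 0, 0, 0, 0, 0, 0, 0.9, 0, 0, 0, 0, 0, 0, 0.9, 0, 0, 0, 0, 0, 0, 0.9, 0, 0, 0, 0, 0, 0, 0.6])

```text
time: 21.8
tool_pos: [0.4752, -0.0093, 0.0717]
tcp_rot: [2.44, 1.978, 0.0]
wrist_force: [-0.6, 0.5, -0.3]
width: 0.806
grip_force: 0.0
```

Request:
jog_arm(deltas=[0, 0, 0, 0, 0, 0, 0.35, 0, 0, 0, 0, 0, 0, 0.3, 0, 0, 0, 0, 0, 0, 0.25, 0, 0, 0, 0, 0, 0, 0.2, 0, 0, 0, 0, 0, 0, 0.15, 0, 0, 0, 0, 0, 0, 0.1, 0, 0, 0, 0, 0, 0, 0.05, 0, 0, 0, 0, 0, 0, 0])

```text
time: 22.6
tool_pos: [0.4744, -0.0092, 0.0719]
tcp_rot: [-2.44, -1.978, 0.002]
wrist_force: [-4.1, -0.1, 5.0]
width: 0.523
grip_force: 19.6
```

Request:
jog_arm(deltas=[0, 0, 0, 0, 0, 0, -0.05, 0, 0, 0, 0, 0, 0, -0.1, 0, 0, 0, 0, 0, 0, -0.1, 0, 0, 0, 0, 0, 0, -0.1])

```text
time: 23.0
tool_pos: [0.4745, -0.0092, 0.0719]
tcp_rot: [-2.44, -1.978, 0.002]
wrist_force: [-3.5, 1.6, 5.5]
width: 0.52
grip_force: 19.6
```

The trigger now stops about 2.5 mm short of its end stop, so the grip is firm. Letting go and moving away.

Request:
jog_arm(deltas=[0, 0, 0, 0, 0, 0, 0.9, 0, 0, 0, 0, 0, 0, 0.9, 0, 0, 0, 0, 0, 0, 0.9, 0, 0, 0, 0, 0, 0, 0.9, 0, 0, 0, 0, 0, 0, 0.9, 0, 0, -0.02, 0, 0, 0, 0.9, 0, 0, -0.05, 0, 0, 0, 0.9, 0, 0, -0.09, 0, 0, 0, 0.9])

```text
time: 23.8
tool_pos: [0.4736, -0.0092, 0.1609]
tcp_rot: [-2.438, -1.977, 0.005]
wrist_force: [0.9, -0.3, 0.1]
width: 0.951
grip_force: 0.0
```

Request:
jog_arm(deltas=[0, 0, -0.03, 0, 0, 0, 0.9, 0, 0, -0.06, 0, 0, 0, 0.9, 0, 0, -0.06, 0, 0, 0, 0.9, 0, 0, -0.06, 0, 0, 0, 0.9])

```text
time: 24.2
tool_pos: [0.476, -0.0094, 0.2227]
tcp_rot: [2.439, 1.977, 0.003]
wrist_force: [0.6, 0.4, 0.1]
width: 0.954
grip_force: 0.0
```

```bash
python3 pad.py; python3 -c "
from workcell import finish_job,readout
print(readout.read_state()['tool_pos']); print(finish_job())"
```

```text
[[244, 278, 17, 8, 41]]
[[253.67187071 284.53811763]] [[266.51503599 277.05846255]]
[(-50, 23), (-47, 24), (-44, 25), (-41, 36), (-38, 67), (-35, 54), (-32, 68), (-29, 56), (-26, 66), (-23, 52), (-20, 68), (-17, 53), (-14, 60), (-11, 71), (-8, 150), (-5, 218), (-2, 211), (1, 204), (4, 226), (7, 235), (10, 242), (13, 244), (16, 245), (19, 242), (22, 234), (25, 150), (28, 154), (31, 108), (34, 28), (37, 26), (40, 44), (43, 55), (46, 83), (49, 83), (52, 89), (55, 97), (58, 108), (61, 108), (64, 108), (67, 105)]
[ 0.47493099 -0.00928963  0.22125463]
the job is handed in; nothing more can be done
None
```

I handed the job in at about 24 s: the tin stands upright in the V-block, held by the pad with an estimated 9–14 N of grip, the trigger is let go, and the arm never went near the onion, garlic or red-capped jar.

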